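Set a two-spout rinse head over its cups

TASK

Stand the loose white sample cup upright in the empty ring of the rinse stand, beside the cup that is already there. Screw the two-spout head down (clockwise seen from above) until you feel it bite on its seal, then carry on turning only as far as the first position where its two spouts stand over the two cups, and let go. Leave the other things on the bench where they are.

Things in the scene. Friction and masses are not known exactly. Their poses are not given: they have to be found in the camera images.
- stand: Rinse stand, fixed to the bench: aluminium plate 94 mm along its x, 312 mm along its y, 14 mm thick, with a raised grey ring near each end of the plate (at y = +110 and -110 mm) and a steel riser, 68 mm across at its foot, in the middle that carries the head. Origin: centre of the plate's underside; z up along the screw axis.
- ring_empty (a point): Centre of the empty ring (the one at the stand's +y end), on the plate's top face. The ring is 60 mm inside, 68 mm outside and stands 7 mm above the plate; a cup stands inside it on the plate with about 6 mm to spare all round.
- ring_taken (a point): Centre of the other ring, same size, on the plate's top face; one cup already stands in it.
- cup_loose: Open white plastic sample cup standing on the bench, 52 mm tall, 47 mm across at the foot, 51 mm below a thin rim of 55 mm (the top 4 mm), 40 to 85 g. Origin: centre of its underside; z up.
- cup_set: The same kind of cup, already standing in the other ring. Origin: centre of its underside.
- head: Two-spout steel head on the riser. Origin on the screw axis, about 3 mm above the stand's at the start; z up; the two alike spouts (12 mm bar) run out along its +y and -y, 116 mm long, at most 112 mm above the origin. Hexagonal grip on top: 118 to 154 mm above the origin; below it a round body 62 mm across. Clockwise seen from above screws it down by 1.5 mm per rad; it stays put.
- head_grip (a point): Centre of the hexagonal grip, on the screw axis, half way up its flats. The grip is 50 mm across flats, 58 mm across corners, 36 mm tall; two of its flats face along the head's +x and -x, the others at 60 degree steps. It turns with about 0.1 N m until it bites on the seal.
- seal_axis (a point): Point of the stand on the screw axis, 80 mm above its underside, inside the head by the hidden sprung seal. The seal's height differs each time: the bite comes 0.3 to 2.8 rad after the start. From there the turning resistance climbs by about 0.3 N m and the seal load by about 27 N per rad. A right position comes every half turn; under 0.2 rad past the bite is loose, over 3.9 rad crushes the seal.
- spout_1 (a point): Lower end of the spout on the head's +y side, 110 mm from the screw axis.
- spout_2 (a point): Lower end of the spout on the head's -y side, 110 mm from the screw axis; same shape.
- sample_jar: Bystander: capped sample jar, 50 mm across, 78 mm tall. Origin: centre of its underside.
- weight_box: Bystander: small wooden case, 74x130x43 mm. Origin: centre of its underside.
There are look-alikes about, which are no part of the job. Leave any orange or pink look-alike of the cup_loose alone.

How it is judged:
At the end, for the whole second after the job is handed in: Each spout end stands within 10 mm (horizontally) of the centre of a ring, the head at rest and bearing on its hidden seal with 3 to 108 N (about 0.2 to 3.9 rad past the bite); both cups stand upright on the plate inside their rings (within 7.5 mm of the ring centres, tilt under 0.06 rad) (((horizontal distance between spout_1 and ring_empty below 0.01 m and horizontal distance between spout_2 and ring_taken below 0.01 m) or (horizontal distance between spout_2 and ring_empty below 0.01 m and horizontal distance between spout_1 and ring_taken below 0.01 m)) and contact force between head and anything else between 3 and 108 N and angular speed of head below 0.05 rad/s and distance between cup_loose and ring_empty below 0.0075 m and angle between each of cup_loose, cup_set's own z axis and vertical below 0.06 rad and linear speed of cup_loose below 0.02 m/s and distance between cup_set and ring_taken below 0.0075 m); the robot touches nothing.
It fails at once if a cup is tipped over (angle between any of cup_set, cup_loose's own z axis and vertical above 0.7 rad).
It fails at once if a bystander (jar, wooden case) is moved by more than 40 mm (distance of any of sample_jar, weight_box from where it was at the start of the episode above 0.04 m).
It also fails if it takes over 72 s, if anything falls off the work surface, if the arm or the gripper's body presses on something with over 40 N, if the wrist force passes 120 N, or if a joint passes its speed limit or range.

ROBOT

A 7-joint arm with a two-finger parallel gripper is mounted at the origin on a cart in front of the work surface, level with it; the furniture and walls round the work are solid. World frame = base frame: x ahead of the robot, y to its left, z up, the work surface at z = 0. Lengths are in m, angles in rad, forces in N, time in s.
With the tool pointing down it reaches from about 0.425 to 0.925 m from the base axis. Payload 6.8 kg.
Tool frame: the origin (TCP) lies on the centre line of the jaws, within the pads' length; the fingertips stand bot.finger_overhang ahead of it and the grasp point (between the pads) lies 3 mm ahead of it (bot.finger_overhang is the distance from the TCP to the fingertips, in m); z points along the fingers, y is the direction in which the jaws open and shut (so a half turn about z gives the same grasp; the last joint's range is limited). The gripper opens to 85 mm and grips with 20 to 120 N. Pads are 22 mm wide; open, the fingers measure 114 mm over their backs; the gripper's body (76 mm by 85 mm) begins 54 mm behind the grasp point. The pads swing forward as they close: fully open they stand 13 mm farther back than shut.
Start: joints at [-1.442, 0.477, 0.022, 1.555, -0.011, 1.109, -0.083], TCP at [0.158, 0.656, 0.253] pointing down, gripper open.
Joint ranges: [-2.96, 2.96], [-0.34, 2.1], [-1.41, 1.46], [0.24, 2.44], [-1.37, 4.51], [0.17, 1.92], [-2.96, 2.96]. Speed limits (rad/s): [2.39, 2.39, 3.14, 3.14, 3.14, 3.14, 3.14].

INTERFACE

Orientations are given as a unit quaternion [w, x, y, z].
In Python, from station import bot gives the robot as it stands.
- The arm moves only by the tool drive_tool, never from a script. Its argument "increments" is text: rows parted by semicolons, each of 4 numbers parted by spaces: the shift along the world's x, y, z in m, then the turn about the world's z in rad. In form: tx ty tz spin; .... A call has 1 to 12 rows; each row shifts and turns the commanded pose from where the row before left it; what a row does not reach is not made up. A row lasts 1/12 s, in which the tool goes at most 41.7 mm and 7.16 degrees, less where a joint would pass 70% of its speed; a pose out of reach is approached as far as the arm can. A call is refused whole if a number of a shift passes 0.0417 or a number of a turn 0.125, either way. A call with a gripper value outside its range is refused whole. "grip" is the opening, from 0 (shut) to 1 (fully open), set as the call begins (left out, the last holds). The fingers move at their own pace and stop on an object; "squeeze" is the grip in N (left out, the last holds). Time passes only in rows, so rows that do not move let the fingers close. It gives the time, the measured TCP pose, the force and the opening at its end, in the units of the state.
- bot.get_obs(): the state, without advancing time (a new reading comes with each control period).
- bot.read_camera(name): name is "scene" or "top"; returns the picture (384x512x3 uint8, red, green, blue); there is no depth.
- bot.calibration(name): a dict with "fx", "fy", "cx", "cy" (pixels), "distortion" ([k1, k2, p1, p2, k3] as OpenCV has them; the pictures are not rectified), "camera_from_world" (4x4, takes a point from world to camera coordinates). Camera axes: x right, y down, z forward; pixel columns grow to the right and rows downward; lengths in m; the calibration is good to about 2 mm. A picture is of the moment at which its call begins. calibration takes no time and is no camera call.
- bot.hand_in(): hands the job in, once; it reports no verdict.
The state is a dict: "t": time; "q": joint angles; "joint_vel": joint speeds; "joint_torque": joint torques, N m; "eef_pos": TCP position; "tool_rot": TCP orientation; "contact_force": force on the tool from outside, world axes, zero at the start; "torque": the same for the moment, N m; "gripper_width": opening from 0.0 (shut) to 1.0 (fully open).
Only numpy, scipy, OpenCV 4.12 (cv2) and the standard library are available. Lean on these libraries where they do the work, as an engineer would, in place of code of your own. Each camera call takes 0.05 s, during which the arm holds its last target.

## Working session

There is one attempt and no reset: what is moved stays moved. The work goes in short steps, Python scripts to look and compute and a tool call to move; the robot and the scene stay as the last step left them, time stands still between calls to the robot, and variables do not carry over. Pictures are saved under pics/ and viewed, and the job is handed in when it is done.

Besides the shell and the picture viewer there is one more tool, called after "Request:" by a JSON object that holds its "name" and its "arguments", one argument or row to a line. drive_tool: Moves the arm, as the interface text tells. Its arguments: {"type":"object","properties":{"increments":{"type":"string"},"grip":{"type":"number"},"squeeze":{"type":"number"}},"required":["increments"]}

```bash
mkdir -p pics; ls
python3 - <<'E'
from station import bot
import cv2
for n in("scene","top"):
    im=bot.read_camera(n); cv2.imwrite(f"pics/{n}0.png",cv2.cvtColor(im,cv2.COLOR_RGB2BGR)); c=bot.calibration(n); print(n,c)
print(bot.finger_overhang); print(bot.get_obs())
E
```

```text
pics
scene {'fx': 481.12598717101037, 'fy': 481.12598717101037, 'cx': 255.82265104304645, 'cy': 188.54776944502623, 'distortion': array([-0.17348775,  0.        ,  0.        ,  0.        ,  0.        ]), 'camera_from_world': array([[ 0.62718997, -0.77854735, -0.02228809, -0.35539678],
       [-0.41684863, -0.31136137, -0.85398555,  0.30488445],
       [ 0.65792854,  0.54490193, -0.51981913,  1.36900074],
       [ 0.        ,  0.        ,  0.        ,  1.        ]])}
top {'fx': 453.02495456023564, 'fy': 453.02495456023564, 'cx': 251.71194332105225, 'cy': 190.35918765042254, 'distortion': array([-0.04006567,  0.        ,  0.        ,  0.        ,  0.        ]), 'camera_from_world': array([[-0.02813277, -0.99960326, -0.00136481, -0.02074143],
       [-0.9755358 ,  0.02775318, -0.21808177,  0.55234615],
       [ 0.21803313, -0.00480383, -0.97592955,  1.25662204],
       [ 0.        ,  0.        ,  0.        ,  1.        ]])}
0.022
{'t': 0.1, 'q': array([-1.44211329,  0.47774557,  0.02233701,  1.55636261, -0.01150646,
        1.10932094, -0.08311384]), 'joint_vel': array([-0.00054097, -0.00142499, -0.0006709 , -0.00195675, -0.00097637,
       -0.00143223, -0.00184787]), 'joint_torque': array([ 4.48106584e-03, -5.97753847e+01,  1.61356084e+00, -2.81951934e+01,
        1.27954641e-02,  5.01832488e-03,  8.04009233e-06]), 'eef_pos': array([0.15822354, 0.65566728, 0.25239971]), 'tool_rot': array([-4.24314809e-05,  1.18111019e-01,  9.93000029e-01, -8.53167701e-04]), 'contact_force': array([ 0.08317825, -0.58789191, -0.39246238]), 'torque': array([-0.014059  , -0.03986969, -0.03583763]), 'gripper_width': 1.0000804329430761}
```

View pics/scene0.png

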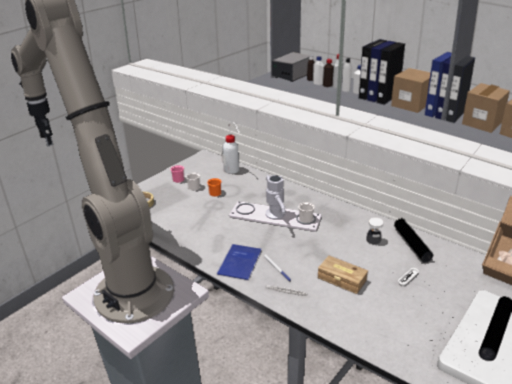

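View pics/top0.png

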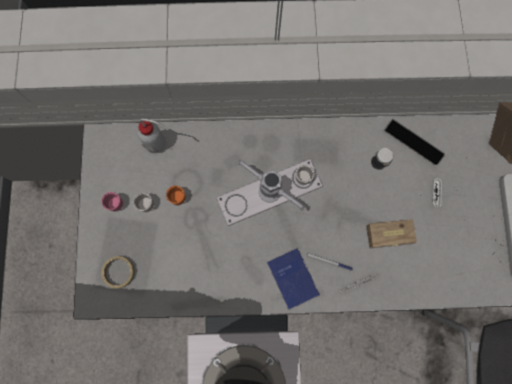

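Three look-alikes in the top view: pink (112,202), white (144,203) and orange (176,196). White fits the description, so I'll confirm it in an enlarged crop. The head is at about (270,183), the empty ring at (236,205) and the taken ring at (305,176).

Run:
```python
import cv2
im=cv2.imread("pics/top0.png")
cv2.imwrite("pics/c1.png",cv2.resize(im[150:235,205:335],None,fx=6,fy=6,interpolation=cv2.INTER_CUBIC))
cv2.imwrite("pics/c2.png",cv2.resize(im[175:225,90:200],None,fx=7,fy=7,interpolation=cv2.INTER_CUBIC))
im=cv2.imread("pics/scene0.png")
cv2.imwrite("pics/c3.png",cv2.resize(im[155:245,160:330],None,fx=4.7,fy=4.7,interpolation=cv2.INTER_CUBIC))
```

```text
(no output)
```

View pics/c1.png

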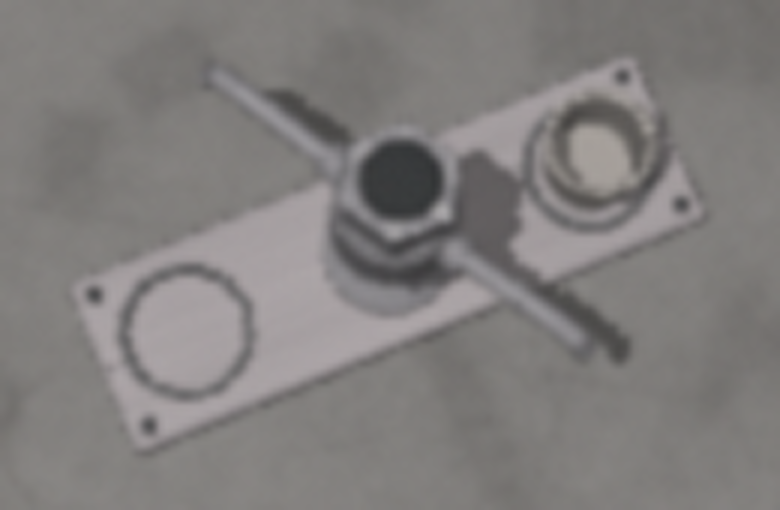

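View pics/c2.png

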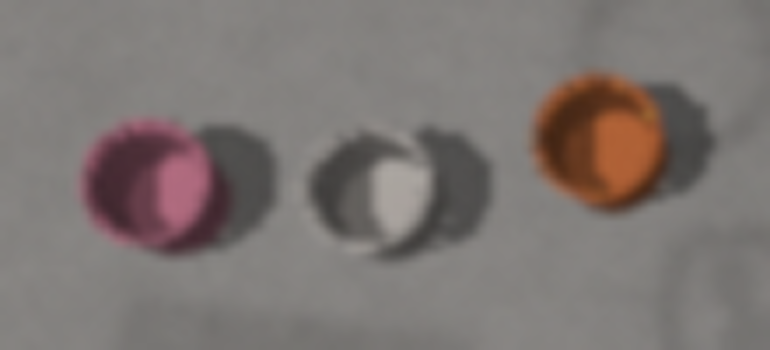

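View pics/c3.png

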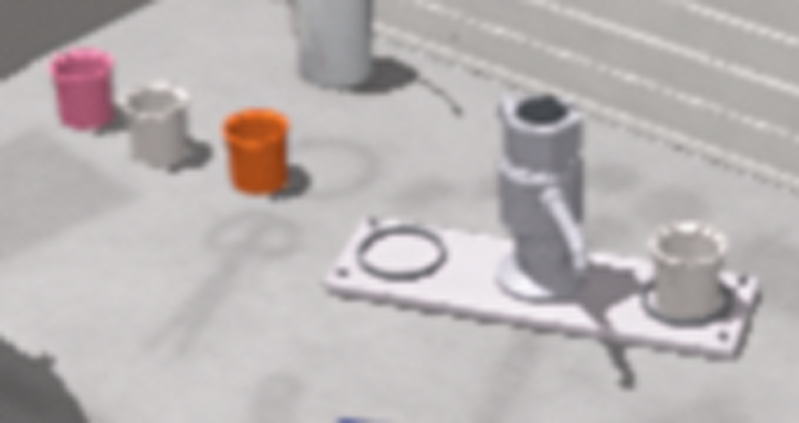

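The middle cup, white with its rim centred near (143,202), is the loose one. Its neighbours are clearly pink and orange. Next I'll work out positions.

```bash
cat > h.py <<'E'
import numpy as np, cv2
from station import bot
from scipy.optimize import least_squares
def cal(n):
    c=bot.calibration(n);K=np.array([[c["fx"],0,c["cx"]],[0,c["fy"],c["cy"]],[0,0,1]]);return K,c["distortion"],c["camera_from_world"]
def plane(n,px,z):
    K,d,T=cal(n);u=cv2.undistortPoints(np.array(px,float).reshape(-1,1,2),K,d).reshape(-1,2)
    R=T[:3,:3];o=-R.T@T[:3,3];out=[]
    for a in u:
        v=R.T@np.array([a[0],a[1],1]);out.append(o+v*(z-o[2])/v[2])
    return np.array(out)
def proj(n,P):
    K,d,T=cal(n);return cv2.projectPoints(np.array(P,float).reshape(-1,3),cv2.Rodrigues(T[:3,:3])[0],T[:3,3],K,d)[0].reshape(-1,2)
def crop(p,s,o): return (np.array(p,float)+.5)/s-.5+np.array(o)
E
python3 - <<'E'
from h import *
np.set_printoptions(precision=4,suppress=True)
c1=lambda p:crop(p,6,(205,150)); c2=lambda p:crop(p,7,(90,175)); c3=lambda p:crop(p,4.7,(160,155))
cor=plane("top",c1([(73,285),(632,57),(706,213),(145,452)]),.014);print("corners",cor,cor.mean(0))
scr=plane("top",c1([(94,294),(622,76),(681,204),(149,426)]),.014);print("scr",scr,scr.mean(0))
e=(cor[[1,2]].mean(0)-cor[[0,3]].mean(0));print("len",np.linalg.norm(e),"yaw(+y dir)",np.arctan2(-e[1],-e[0]))
e=(scr[[1,2]].mean(0)-scr[[0,3]].mean(0));print("yaw(+y dir)",np.arctan2(-e[1],-e[0]))
print("ring",plane("top",c1([(187,331)]),.021))
print("hex top",plane("top",c1([(401,181)]),.157))
for z in(.10,.109,.115): 
    s=plane("top",c1([(208,72),(588,348)]),z);print("spout",z,s,np.linalg.norm(s[0]-s[1]),np.arctan2(*(s[0]-s[1])[[1,0]]),s.mean(0))
print("white rim",plane("top",c2([(371,190)]),.052),"pink",plane("top",c2([(148,184)]),.052),"orange",plane("top",c2([(599,140)]),.052))
print("scene: white rim",plane("scene",c3([(157,103)]),.052),"ring",plane("scene",c3([(402,251)]),.021),"hextop",plane("scene",c3([(541,113)]),.157))
print("set rim top",plane("top",c1([(604,146)]),.066),"scene",plane("scene",c3([(689,246)]),.066))
E
```

```text
corners [[ 0.5443  0.069   0.014 ]
 [ 0.6551 -0.2176  0.014 ]
 [ 0.5723 -0.2503  0.014 ]
 [ 0.459   0.0344  0.014 ]] [ 0.5577 -0.0911  0.014 ]
scr [[ 0.5394  0.0586  0.014 ]
 [ 0.6452 -0.2119  0.014 ]
 [ 0.5773 -0.238   0.014 ]
 [ 0.4719  0.0322  0.014 ]] [ 0.5585 -0.0898  0.014 ]
len 0.306883205192208 yaw(+y dir) 1.944543188073024
yaw(+y dir) 1.9430915667118704
ring [[0.5179 0.0122 0.021 ]]
hex top [[ 0.558 -0.09   0.157]]
spout 0.1 [[ 0.6282 -0.0029  0.1   ]
 [ 0.4894 -0.177   0.1   ]] 0.2226496696351891 0.8980137570213594 [ 0.5588 -0.09    0.1   ]
spout 0.109 [[ 0.6255 -0.0031  0.109 ]
 [ 0.4878 -0.176   0.109 ]] 0.22104248133859117 0.8980137570213598 [ 0.5567 -0.0895  0.109 ]
spout 0.115 [[ 0.6238 -0.0032  0.115 ]
 [ 0.4867 -0.1753  0.115 ]] 0.21997102247419262 0.8980137570213595 [ 0.5552 -0.0892  0.115 ]
white rim [[0.5286 0.2831 0.052 ]] pink [[0.5338 0.3769 0.052 ]] orange [[0.5473 0.188  0.052 ]]
scene: white rim [[0.5284 0.2774 0.052 ]] ring [[0.5171 0.008  0.021 ]] hextop [[ 0.558  -0.0924  0.157 ]]
set rim top [[ 0.5952 -0.1941  0.066 ]] scene [[ 0.5948 -0.1974  0.066 ]]
```

Request:
{"name": "drive_tool", "arguments": {
  "increments": "0.02 -0.02 0 -0.06; 0.028 -0.028 0 -0.11; 0.028 -0.028 0 -0.11; 0.028 -0.028 0 -0.11; 0.028 -0.028 0 -0.11; 0.028 -0.028 0 -0.11; 0.028 -0.028 0 -0.11; 0.028 -0.028 0 -0.11; 0.028 -0.028 0 -0.11; 0.028 -0.028 0 -0.11; 0.028 -0.028 0 -0.11; 0.028 -0.028 0 -0.11",
  "grip": 1
}}

```text
t: 1.1
eef_pos: [0.4872, 0.3265, 0.2532]
tool_rot: [-0.0, 0.686, 0.728, -0.0]
contact_force: [1.1, -0.3, 0.4]
gripper_width: 0.999
```

```bash
cat > st.py <<'E'
from h import *
np.set_printoptions(precision=4,suppress=True)
o=bot.get_obs();w,x,y,z=o["tool_rot"]
print("t",o["t"],"p",o["eef_pos"],"jaw",np.arctan2(1-2*(x*x+z*z),2*(x*y-w*z)),"q",o["q"],"F",o["contact_force"],"M",o["torque"],"g",o["gripper_width"])
E
python3 st.py
```

```text
t 1.1 p [0.4872 0.3265 0.2532] jaw 0.0587164008835555 q [-1.0238  0.3477  0.4177  1.7959 -0.1619  1.0319 -0.4861] F [ 1.0923 -0.3383  0.4001] M [ 0.0793 -0.0469  0.0242] g 0.9992029465274035
```

Request:
{"name": "drive_tool", "arguments": {
  "increments": "0.02 -0.022 -0.02 -0.03; 0.0213 -0.023 -0.028 -0.0287; 0 0 -0.035 0; 0 0 -0.035 0; 0 0 -0.02 0; 0 0 -0.01 0; 0 0 0 0"
}}

```text
t: 1.68
eef_pos: [0.5259, 0.2826, 0.1031]
tool_rot: [-0.0, 0.705, 0.709, -0.002]
contact_force: [-0.5, -0.3, 0.2]
gripper_width: 0.997
```

```bash
python3 st.py
python3 - <<'E'
from h import *
a=bot.read_camera("top")[165:225,100:190];b=bot.read_camera("scene")[140:215,160:240]
f=lambda i:cv2.resize(cv2.cvtColor(i,cv2.COLOR_RGB2BGR),(390,390),interpolation=cv2.INTER_CUBIC)
cv2.imwrite("pics/d1.png",np.hstack([f(a),f(b)]))
E
```

```text
t 1.6833 p [0.5259 0.2826 0.1031] jaw 0.005420477596803304 q [-0.8766  0.5571  0.3727  1.8836 -0.2836  0.7573 -0.3411] F [-0.4853 -0.2937  0.2292] M [-0.0055  0.0099  0.0154] g 0.9971181384276592
```

View pics/d1.png

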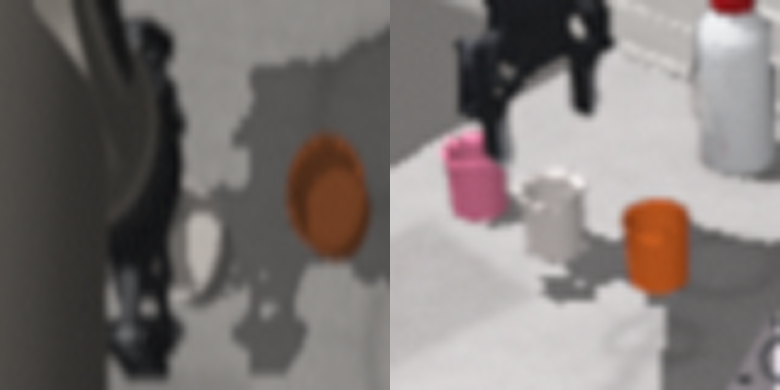

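Run:
```python
from h import *
p=proj("scene",[[.526-.05,.2826,.094],[.526+.05,.2826,.094],[.526,.2826,.052],[.5285,.2815,.052]])
print((p-[160,140])*[390/80,390/75]+[390,0])
```

```text
[[492.66815162 166.32343034]
 [584.22186302 113.1383848 ]
 [544.0567714  189.12187311]
 [547.29068053 188.20722395]]
```

Request:
{"name": "drive_tool", "arguments": {
  "increments": "0.001 -0.002 -0.02 0; 0 0 -0.02 0; 0 0 -0.015 0; 0 0 -0.006 0; 0 0 0 0"
}}

```text
t: 2.2
eef_pos: [0.5286, 0.2817, 0.0449]
tool_rot: [-0.0, 0.705, 0.709, 0.0]
contact_force: [-0.5, -0.1, 0.5]
gripper_width: 0.997
```

Request:
{"name": "drive_tool", "arguments": {
  "increments": "0 -0.001 -0.002 0; 0 0 0 0; 0 0 0 0; 0 0 0 0; 0 0 0 0; 0 0 0 0; 0 0 0 0; 0 0 0 0",
  "grip": 0,
  "squeeze": 30
}}

```text
t: 2.87
eef_pos: [0.5294, 0.2807, 0.0443]
tool_rot: [0.0, 0.705, 0.709, 0.001]
contact_force: [-0.3, -1.2, 7.5]
gripper_width: 0.63
```

```bash
python3 st.py
python3 - <<'E'
from h import *
a=bot.read_camera("top")[165:225,100:190];b=bot.read_camera("scene")[140:215,160:240]
f=lambda i:cv2.resize(cv2.cvtColor(i,cv2.COLOR_RGB2BGR),(390,390),interpolation=cv2.INTER_CUBIC)
cv2.imwrite("pics/d2.png",np.hstack([f(a),f(b)]))
E
```

```text
t 2.8667 p [0.5294 0.2807 0.0443] jaw 0.005082286898976451 q [-0.8362  0.6439  0.3285  1.9033 -0.3286  0.6444 -0.2994] F [-0.3267 -1.2343  7.5071] M [-0.1009  0.3057  0.0258] g 0.6303424268306127
```

View pics/d2.png

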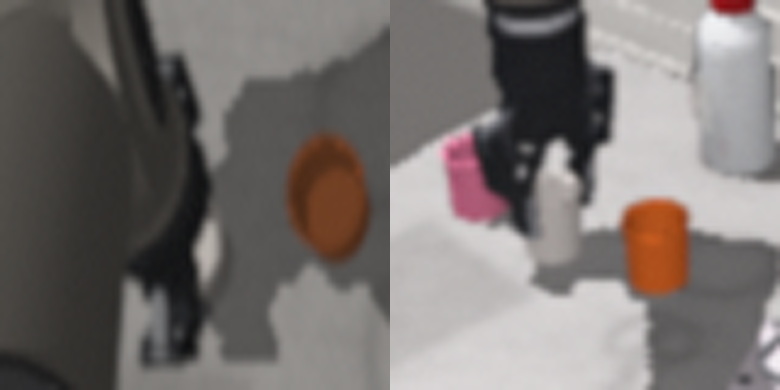

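Request:
{"name": "drive_tool", "arguments": {
  "increments": "0 0 0.01 0; 0 0 0.015 0; 0 0 0.025 0; 0 0 0.03 0; -0.001 -0.02 0 0; -0.001 -0.03 0 0; -0.001 -0.03 0 0; -0.001 -0.03 0 0"
}}

```text
t: 3.63
eef_pos: [0.5245, 0.1696, 0.1239]
tool_rot: [0.0, 0.705, 0.709, 0.001]
contact_force: [0.9, -0.4, 0.1]
gripper_width: 0.63
```

```bash
python3 st.py
python3 - <<'E'
from h import *
a=bot.read_camera("top")[150:235,100:230];b=bot.read_camera("scene")[120:220,160:260]
f=lambda i:cv2.resize(cv2.cvtColor(i,cv2.COLOR_RGB2BGR),(390,390),interpolation=cv2.INTER_CUBIC)
cv2.imwrite("pics/d3.png",np.hstack([f(a),f(b)]))
E
```

```text
t 3.6333 p [0.5245 0.1696 0.1239] jaw 0.0061797656372054284 q [-0.7392  0.462   0.4     1.9876 -0.261   0.7395 -0.1767] F [ 0.8938 -0.4204  0.1   ] M [-0.0616  0.0237 -0.0086] g 0.6297139932843494
```

View pics/d3.png

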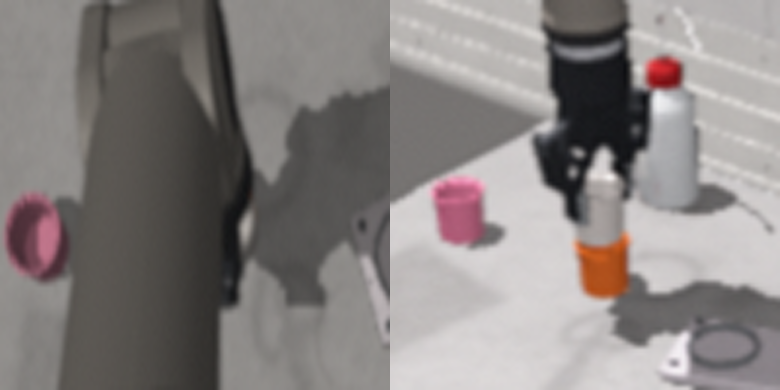

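Request:
{"name": "drive_tool", "arguments": {
  "increments": "-0.001 -0.03 0 0; -0.001 -0.03 0 0; -0.001 -0.03 0 0; -0.001 -0.03 0 0; -0.001 -0.025 0 0; -0.001 -0.013 -0.01 0; 0 0 -0.02 0; 0 0 0 0; 0 0 0 0"
}}

```text
t: 4.48
eef_pos: [0.5181, 0.0129, 0.0927]
tool_rot: [-0.001, 0.705, 0.709, -0.0]
contact_force: [0.3, 0.2, -1.5]
gripper_width: 0.623
```

```bash
python3 st.py
python3 - <<'E'
from h import *
a=bot.read_camera("top")[150:235,190:320];b=bot.read_camera("scene")[140:235,220:330]
f=lambda i:cv2.resize(cv2.cvtColor(i,cv2.COLOR_RGB2BGR),None,fx=3.5 if i is a else 6,fy=3.5 if i is a else 6,interpolation=cv2.INTER_CUBIC)
cv2.imwrite("pics/d4a.png",f(a));cv2.imwrite("pics/d4.png",f(b))
E
```

```text
t 4.4833 p [0.5181 0.0129 0.0927] jaw 0.005530140418875692 q [-0.457   0.4706  0.3912  2.0782 -0.2919  0.6459  0.1366] F [ 0.3236  0.2449 -1.5284] M [-0.0355 -0.0191  0.0168] g 0.623232388509823
```

View pics/d4.png

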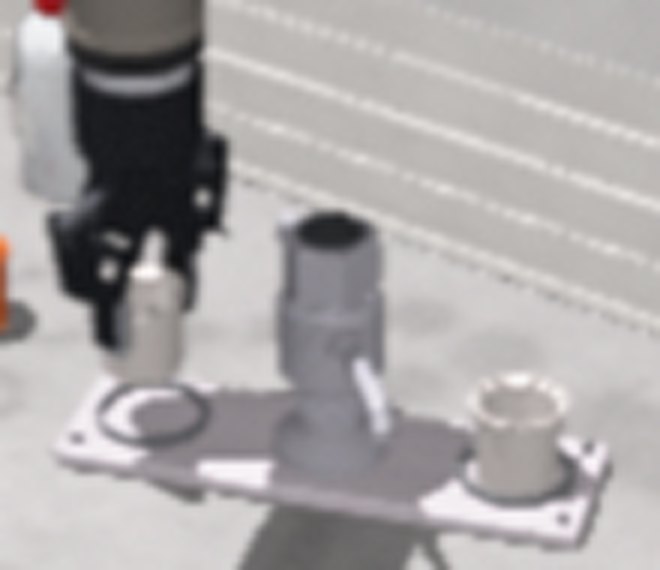

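View pics/d4a.png

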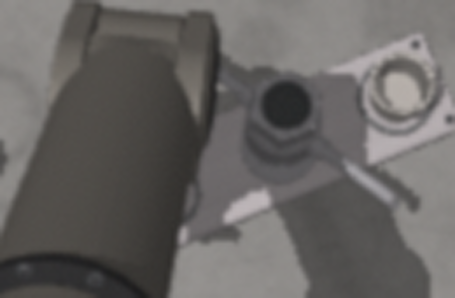

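Run:
```python
from h import *
p=proj("scene",[[.518,.0129,.048],[.518,.0129,.014],[.518,.0129,.021],[.518,.0129-.004,.048],[.518,.0129-.004,.021]])
print((p+.5-[220,140])*6)
x,y=.518,.0129
for yy in(.0129,.009):
  th=np.linspace(0,6.28,60);q=(proj("scene",np.c_[.518+.0235*np.cos(th),yy+.0235*np.sin(th),0*th+.048])+.5-[220,140])*6;print(yy,q.min(0),q.max(0))
```

```text
[[146.92881588 369.25730918]
 [148.95556767 417.47679098]
 [148.54124374 407.63333754]
 [152.15591951 371.48191439]
 [153.72685574 409.88822864]]
0.0129 [106.90780608 347.76969536] [186.98381414 391.23270672]
0.009 [111.95012599 349.88653109] [192.12994651 393.45547473]
```

Run:
```python
from h import *
im=cv2.cvtColor(bot.read_camera("scene"),cv2.COLOR_RGB2BGR)
ox,oy,s=225,175,12
c=cv2.resize(im[175:222,225:265],None,fx=s,fy=s,interpolation=cv2.INTER_CUBIC)
d=c.copy();th=np.linspace(0,6.28,200)
def ell(x,y,z,r,col):
    q=(proj("scene",np.c_[x+r*np.cos(th),y+r*np.sin(th),0*th+z])+.5-[ox,oy])*s
    for a,b in q.astype(int): cv2.circle(d,(a,b),1,col,-1)
b=.0925-.0443
ell(.518,.0129,b,.0235,(0,0,255));ell(.518,.0129,b+.048,.0255,(0,0,255));ell(.518,.0129,b+.052,.0275,(0,0,255))
ell(.5179,.0122,.021,.034,(0,255,0));ell(.5175,.009,.021,.034,(255,0,0))
cv2.imwrite("pics/d5.png",cv2.resize(np.hstack([c,d]),(800,470)))
```

```text
(no output)
```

View pics/d5.png

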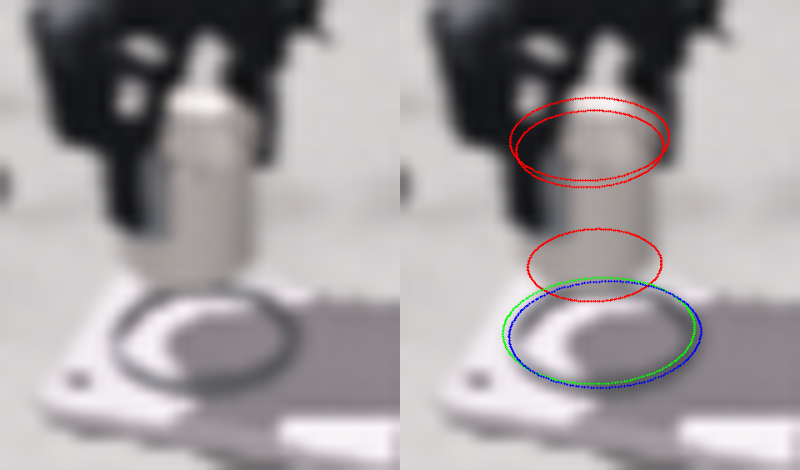

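Request:
{"name": "drive_tool", "arguments": {
  "increments": "0.001 -0.004 0 0; 0 0 -0.01 0; 0 0 -0.01 0; 0 0 -0.006 0; 0 0 -0.003 0; 0 0 0 0"
}}

```text
t: 5.13
eef_pos: [0.5186, 0.0083, 0.0623]
tool_rot: [-0.001, 0.705, 0.709, -0.001]
contact_force: [0.2, 0.6, -1.4]
gripper_width: 0.625
```

Request:
{"name": "drive_tool", "arguments": {
  "increments": "0 0 -0.003 0; 0 0 0 0; 0 0 0 0"
}}

```text
t: 5.38
eef_pos: [0.5195, 0.0083, 0.0606]
tool_rot: [0.0, 0.705, 0.709, 0.0]
contact_force: [1.1, 0.4, -1.0]
gripper_width: 0.629
```

Request:
{"name": "drive_tool", "arguments": {
  "increments": "0 0 -0.002 0; 0 0 0 0; 0 0 0 0"
}}

```text
t: 5.63
eef_pos: [0.5195, 0.0084, 0.0586]
tool_rot: [0.0, 0.705, 0.709, 0.0]
contact_force: [-0.2, 0.4, -0.1]
gripper_width: 0.627
```

Run:
```python
from h import *
im=cv2.cvtColor(bot.read_camera("scene"),cv2.COLOR_RGB2BGR)
cv2.imwrite("pics/d6.png",cv2.resize(im[170:235,220:300],None,fx=9,fy=9,interpolation=cv2.INTER_CUBIC))
```

```text
(no output)
```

View pics/d6.png

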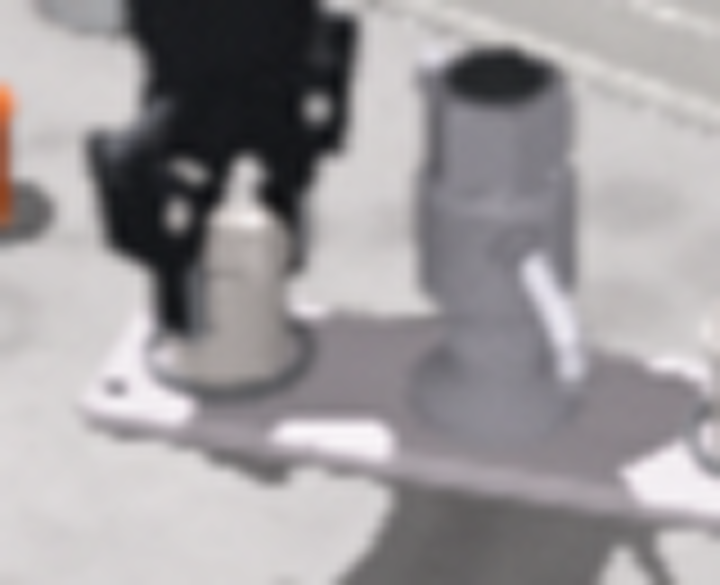

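Request:
{"name": "drive_tool", "arguments": {
  "increments": "0 0 -0.002 0; 0 0 0 0; 0 0 0 0"
}}

```text
t: 5.93
eef_pos: [0.5197, 0.0084, 0.0581]
tool_rot: [-0.0, 0.705, 0.709, 0.001]
contact_force: [-5.7, -0.6, 19.4]
gripper_width: 0.633
```

Request:
{"name": "drive_tool", "arguments": {
  "increments": "0 0 -0.0015 0; 0 0 0 0; 0 0 0 0"
}}

```text
t: 6.18
eef_pos: [0.5198, 0.0084, 0.0579]
tool_rot: [-0.001, 0.705, 0.709, 0.001]
contact_force: [-11.0, 0.1, 36.7]
gripper_width: 0.629
```

Request:
{"name": "drive_tool", "arguments": {
  "increments": "0 0 0.0035 0; 0 0 0 0; 0 0 0 0"
}}

```text
t: 6.43
eef_pos: [0.5197, 0.0085, 0.0587]
tool_rot: [0.0, 0.705, 0.709, 0.0]
contact_force: [0.3, 0.2, -1.0]
gripper_width: 0.628
```

Request:
{"name": "drive_tool", "arguments": {
  "increments": "0 0 0 0; 0 0 0 0; 0 0 0 0; 0 0 0 0; 0 0 0 0; 0 0 0 0; 0 0 0.01 0; 0 0 0.02 0; 0 0 0.03 0; 0 0 0.03 0; 0 0 0.03 0; 0 0 0.03 0",
  "grip": 1
}}

```text
t: 7.43
eef_pos: [0.5191, 0.0081, 0.2106]
tool_rot: [0.0, 0.705, 0.709, 0.0]
contact_force: [0.5, 0.6, -1.1]
gripper_width: 1.004
```

```bash
python3 st.py
python3 - <<'E'
from h import *
im=cv2.cvtColor(bot.read_camera("scene"),cv2.COLOR_RGB2BGR)
cv2.imwrite("pics/d7.png",cv2.resize(im[150:235,220:330],None,fx=7,fy=7,interpolation=cv2.INTER_CUBIC))
E
```

```text
t 7.4333 p [0.5191 0.0081 0.2106] jaw 0.004752386297310336 q [-0.5375  0.2884  0.4836  1.9953 -0.17    0.8964  0.0405] F [ 0.4627  0.5844 -1.1095] M [ 0.0454 -0.0254  0.0251] g 1.0040898607157203
```

View pics/d7.png

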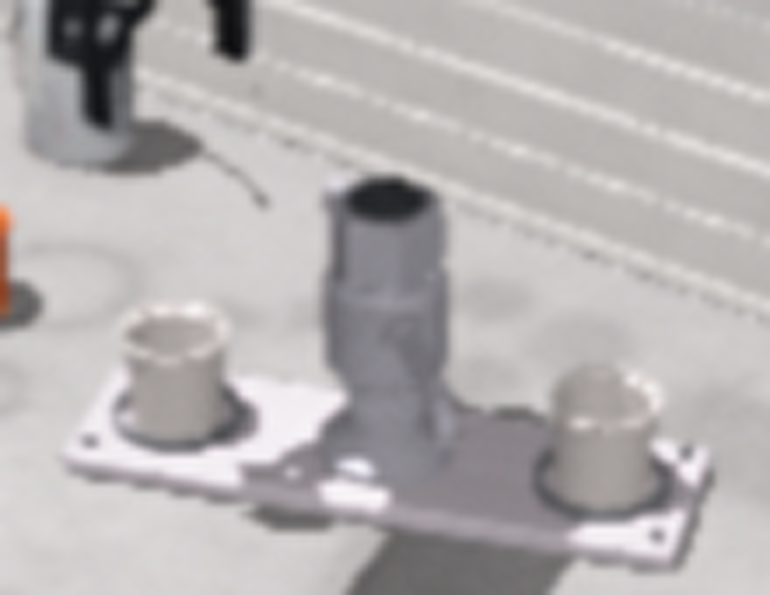

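Request:
{"name": "drive_tool", "arguments": {
  "increments": "0 0 0.01 0.12; 0.003 -0.008 0 0.123; 0.003 -0.008 0 0.123; 0.003 -0.008 0 0.123; 0.003 -0.008 0 0.123; 0.003 -0.008 0 0.123; 0.003 -0.008 0 0.123; 0.003 -0.008 0 0.123; 0.003 -0.008 0 0.123; 0.003 -0.008 0 0.123; 0.003 -0.008 0 0.123; 0.003 -0.008 0 0.123"
}}

```text
t: 8.48
eef_pos: [0.5524, -0.0802, 0.219]
tool_rot: [0.0, 0.043, 0.999, -0.0]
contact_force: [0.4, -0.1, -0.6]
gripper_width: 1.002
```

```bash
python3 st.py
```

```text
t 8.4833 p [ 0.5524 -0.0802  0.219 ] jaw 1.483923669834394 q [-0.1552  0.3249  0.2319  1.8871 -0.0908  0.9395  1.6025] F [ 0.3628 -0.0662 -0.6458] M [-0.0217 -0.032  -0.0281] g 1.0021947269366096
```

Request:
{"name": "drive_tool", "arguments": {
  "increments": "0.003 -0.006 0 0.12; 0.0026 -0.0053 0 0.12; 0 0 0 0.12; 0 0 0 0.12; 0 0 0 0.12; 0 0 0 0.12; 0 0 0 0.12; 0 0 0 0.08; 0 0 -0.01 0.03; 0 0 0 0; 0 0 0 0"
}}

```text
t: 9.4
eef_pos: [0.5575, -0.0912, 0.2085]
tool_rot: [-0.001, -0.415, 0.91, 0.0]
contact_force: [0.4, -0.6, -0.2]
gripper_width: 1.001
```

```bash
python3 st.py
python3 - <<'E'
from h import *
im=cv2.cvtColor(bot.read_camera("scene"),cv2.COLOR_RGB2BGR)
cv2.imwrite("pics/e1.png",cv2.resize(im[130:235,220:330],None,fx=5.5,fy=5.5,interpolation=cv2.INTER_CUBIC))
im=cv2.cvtColor(bot.read_camera("top"),cv2.COLOR_RGB2BGR)
cv2.imwrite("pics/e2.png",cv2.resize(im[130:240,205:335],None,fx=5,fy=5,interpolation=cv2.INTER_CUBIC))
E
```

```text
t 9.4 p [ 0.5575 -0.0912  0.2085] jaw 2.4265815837575957 q [ 0.0112  0.3451  0.0502  1.8707 -0.0209  0.9273  2.4976] F [ 0.3651 -0.5863 -0.1539] M [0.0168 0.0405 0.0028] g 1.0011914803034525
```

View pics/e1.png

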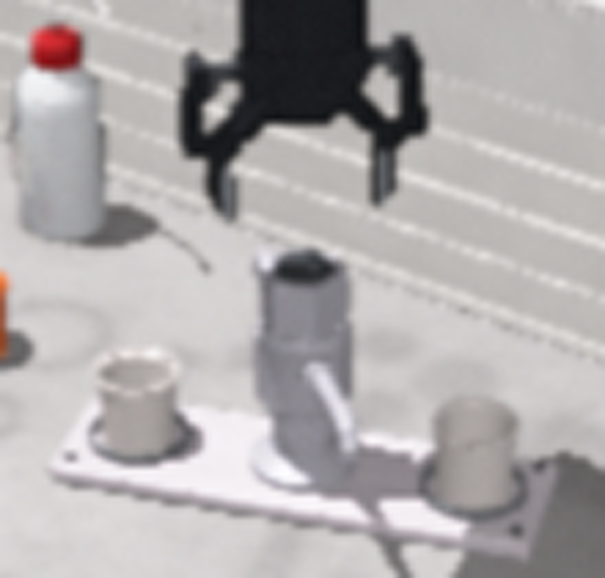

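View pics/e2.png

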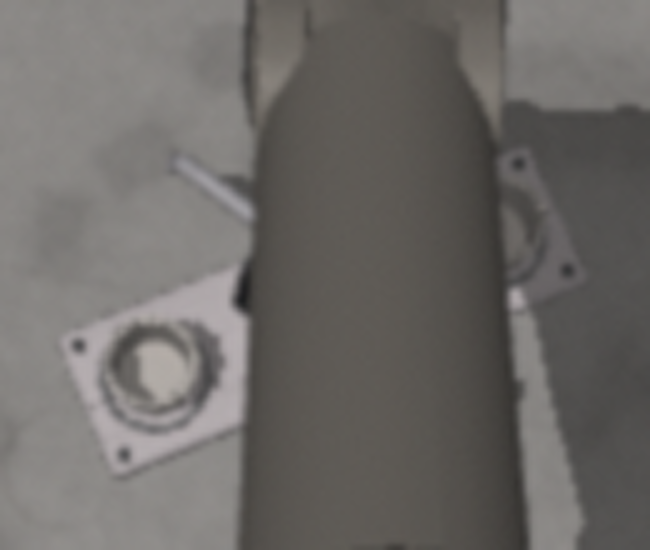

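Request:
{"name": "drive_tool", "arguments": {
  "increments": "0 0 -0.015 0.04; 0 0 -0.02 0; 0 0 -0.015 0; 0 0 -0.01 0; 0 0 -0.002 0; 0 0 0 0; 0 0 0 0"
}}

```text
t: 10.08
eef_pos: [0.5587, -0.091, 0.1474]
tool_rot: [0.0, -0.434, 0.901, -0.0]
contact_force: [0.6, 0.2, 0.1]
gripper_width: 0.998
```

```bash
python3 st.py
```

```text
t 10.0833 p [ 0.5587 -0.091   0.1474] jaw 2.4680873782842396 q [ 0.0223  0.4234  0.0365  1.9182 -0.0208  0.7991  2.5382] F [0.56   0.1787 0.1322] M [-0.0383  0.0217 -0.0007] g 0.9984687077405839
```

Request:
{"name": "drive_tool", "arguments": {
  "increments": "0 0 -0.001 0; 0 0 0 0; 0 0 0 0; 0 0 0 0; 0 0 0 0; 0 0 0 0; 0 0 0 0; 0 0 0 0; 0 0 0 0",
  "grip": 0,
  "squeeze": 50
}}

```text
t: 10.83
eef_pos: [0.5586, -0.0911, 0.1463]
tool_rot: [0.001, -0.434, 0.901, -0.0]
contact_force: [-1.0, -0.9, 6.2]
gripper_width: 0.576
```

```bash
python3 st.py
```

```text
t 10.8333 p [ 0.5586 -0.0911  0.1463] jaw 2.4680270827856496 q [ 0.0227  0.4247  0.0363  1.9191 -0.0209  0.7969  2.5384] F [-1.0473 -0.9067  6.1582] M [ 0.0425  0.2855 -0.0112] g 0.5756534494328356
```

Request:
{"name": "drive_tool", "arguments": {
  "increments": "0 0 -0.0001 -0.05; 0 0 -0.0001 -0.05; 0 0 -0.0001 -0.05"
}}

```text
t: 11.08
eef_pos: [0.5586, -0.091, 0.1461]
tool_rot: [0.001, -0.364, 0.931, -0.0]
contact_force: [-1.6, -0.5, 5.2]
gripper_width: 0.58
```

```bash
cat > s2.py <<'E'
from h import *
o=bot.get_obs();w,x,y,z=o["tool_rot"];j=np.arctan2(1-2*(x*x+z*z),2*(x*y-w*z))
r=2.468-j
if r<-.5:r+=2*np.pi
print("t %.2f rot %.3f z %.4f Mz %.3f"%(o["t"],r,o["eef_pos"][2],o["torque"][2]),"F",o["contact_force"].round(1),"M",o["torque"].round(2),"q7 %.2f tau7 %.3f g %.3f"%(o["q"][6],o["joint_torque"][6],o["gripper_width"]),o["eef_pos"].round(4))
E
python3 s2.py
```

```text
t 11.08 rot 0.152 z 0.1461 Mz 0.082 F [-1.6 -0.5  5.2] M [0.15 0.42 0.08] q7 2.41 tau7 0.607 g 0.580 [ 0.5586 -0.091   0.1461]
```

Request:
{"name": "drive_tool", "arguments": {
  "increments": "0 0 0 -0.05; 0 0 -0.0001 -0.05"
}}

```text
t: 11.25
eef_pos: [0.5585, -0.0909, 0.146]
tool_rot: [0.001, -0.317, 0.948, -0.0]
contact_force: [-1.5, -0.6, 6.5]
gripper_width: 0.575
```

```bash
python3 s2.py
```

```text
t 11.25 rot 0.252 z 0.1460 Mz 0.061 F [-1.5 -0.6  6.5] M [0.21 0.36 0.06] q7 2.32 tau7 0.599 g 0.575 [ 0.5585 -0.0909  0.146 ]
```

Request:
{"name": "drive_tool", "arguments": {
  "increments": "0 0 0 0; 0 0 0 0"
}}

```text
t: 11.42
eef_pos: [0.5585, -0.0909, 0.146]
tool_rot: [0.001, -0.318, 0.948, -0.0]
contact_force: [-0.7, 0.7, 6.6]
gripper_width: 0.579
```

```bash
python3 s2.py
```

```text
t 11.42 rot 0.250 z 0.1460 Mz -0.113 F [-0.7  0.7  6.6] M [ 0.14  0.38 -0.11] q7 2.32 tau7 0.028 g 0.579 [ 0.5585 -0.0909  0.146 ]
```

Request:
{"name": "drive_tool", "arguments": {
  "increments": "0 0 -0.0001 -0.05; 0 0 0 -0.05; 0 0 -0.0001 -0.05"
}}

```text
t: 11.67
eef_pos: [0.5585, -0.0909, 0.1458]
tool_rot: [0.001, -0.245, 0.97, -0.0]
contact_force: [-1.2, 0.6, 7.4]
gripper_width: 0.572
```

```bash
python3 s2.py
```

```text
t 11.67 rot 0.402 z 0.1458 Mz 0.165 F [-1.2  0.6  7.4] M [0.21 0.39 0.17] q7 2.19 tau7 0.604 g 0.572 [ 0.5585 -0.0909  0.1458]
```

Request:
{"name": "drive_tool", "arguments": {
  "increments": "0 0 -0.0001 -0.05; 0 0 0 -0.05; 0 0 -0.0001 -0.05"
}}

```text
t: 11.92
eef_pos: [0.5585, -0.0908, 0.1455]
tool_rot: [0.001, -0.172, 0.985, 0.0]
contact_force: [-1.5, 1.0, 7.2]
gripper_width: 0.576
```

```bash
python3 s2.py
```

```text
t 11.92 rot 0.552 z 0.1455 Mz 0.175 F [-1.5  1.   7.2] M [0.23 0.32 0.17] q7 2.06 tau7 0.595 g 0.576 [ 0.5585 -0.0908  0.1455]
```

Request:
{"name": "drive_tool", "arguments": {
  "increments": "0 0 -0.0001 -0.05; 0 0 0 -0.05; 0 0 -0.0001 -0.05"
}}

```text
t: 12.17
eef_pos: [0.5585, -0.0906, 0.1453]
tool_rot: [0.0, -0.098, 0.995, 0.0]
contact_force: [-2.2, 0.9, 6.0]
gripper_width: 0.575
```

```bash
python3 s2.py
```

```text
t 12.17 rot 0.702 z 0.1453 Mz 0.085 F [-2.2  0.9  6. ] M [0.23 0.37 0.09] q7 1.93 tau7 0.592 g 0.575 [ 0.5585 -0.0906  0.1453]
```

Request:
{"name": "drive_tool", "arguments": {
  "increments": "0 0 -0.0001 -0.05; 0 0 0 -0.05; 0 0 -0.0001 -0.05"
}}

```text
t: 12.42
eef_pos: [0.5584, -0.0906, 0.1451]
tool_rot: [0.0, -0.023, 1.0, 0.0]
contact_force: [-2.5, 1.8, 7.2]
gripper_width: 0.575
```

```bash
python3 s2.py
```

```text
t 12.42 rot 0.852 z 0.1451 Mz 0.085 F [-2.5  1.8  7.2] M [0.31 0.36 0.08] q7 1.80 tau7 0.589 g 0.575 [ 0.5584 -0.0906  0.1451]
```

Request:
{"name": "drive_tool", "arguments": {
  "increments": "0 0 -0.0001 -0.05; 0 0 0 -0.05; 0 0 -0.0001 -0.05"
}}

```text
t: 12.67
eef_pos: [0.5584, -0.0904, 0.1448]
tool_rot: [0.0, 0.052, 0.999, 0.0]
contact_force: [-2.0, 1.4, 5.9]
gripper_width: 0.582
```

```bash
python3 s2.py
```

```text
t 12.67 rot 1.001 z 0.1448 Mz 0.071 F [-2.   1.4  5.9] M [0.37 0.39 0.07] q7 1.67 tau7 0.587 g 0.582 [ 0.5584 -0.0904  0.1448]
```

Request:
{"name": "drive_tool", "arguments": {
  "increments": "0 0 -0.0001 -0.05; 0 0 0 -0.05; 0 0 -0.0001 -0.05"
}}

```text
t: 12.92
eef_pos: [0.5585, -0.0903, 0.1446]
tool_rot: [0.0, 0.127, 0.992, 0.0]
contact_force: [-1.5, 0.8, 6.6]
gripper_width: 0.579
```

```bash
python3 s2.py
```

```text
t 12.92 rot 1.151 z 0.1446 Mz 0.081 F [-1.5  0.8  6.6] M [0.34 0.32 0.08] q7 1.54 tau7 0.569 g 0.579 [ 0.5585 -0.0903  0.1446]
```

Request:
{"name": "drive_tool", "arguments": {
  "increments": "0 0 -0.0001 -0.05; 0 0 0 -0.05; 0 0 -0.0001 -0.05"
}}

```text
t: 13.17
eef_pos: [0.5585, -0.0903, 0.1445]
tool_rot: [0.0, 0.201, 0.98, 0.0]
contact_force: [-2.2, 1.3, 6.8]
gripper_width: 0.584
```

```bash
python3 s2.py
```

```text
t 13.17 rot 1.301 z 0.1445 Mz 0.170 F [-2.2  1.3  6.8] M [0.34 0.3  0.17] q7 1.41 tau7 0.514 g 0.584 [ 0.5585 -0.0903  0.1445]
```

Request:
{"name": "drive_tool", "arguments": {
  "increments": "0 0 -0.0001 -0.05; 0 0 0 -0.05; 0 0 -0.0001 -0.05"
}}

```text
t: 13.42
eef_pos: [0.5586, -0.0902, 0.1443]
tool_rot: [0.0, 0.273, 0.962, 0.001]
contact_force: [-0.7, 1.7, 7.6]
gripper_width: 0.575
```

```bash
python3 s2.py
```

```text
t 13.42 rot 1.451 z 0.1443 Mz 0.206 F [-0.7  1.7  7.6] M [0.38 0.33 0.21] q7 1.28 tau7 0.448 g 0.575 [ 0.5586 -0.0902  0.1443]
```

Request:
{"name": "drive_tool", "arguments": {
  "increments": "0 0 -0.0001 -0.05; 0 0 0 -0.05; 0 0 -0.0001 -0.05"
}}

```text
t: 13.67
eef_pos: [0.5586, -0.0901, 0.1441]
tool_rot: [0.0, 0.344, 0.939, 0.001]
contact_force: [-0.8, 1.8, 7.9]
gripper_width: 0.577
```

```bash
python3 s2.py
```

```text
t 13.67 rot 1.601 z 0.1441 Mz 0.297 F [-0.8  1.8  7.9] M [0.39 0.37 0.3 ] q7 1.16 tau7 0.373 g 0.577 [ 0.5586 -0.0901  0.1441]
```

Request:
{"name": "drive_tool", "arguments": {
  "increments": "0 0 -0.0001 -0.05; 0 0 0 -0.05; 0 0 -0.0001 -0.05"
}}

```text
t: 13.92
eef_pos: [0.5587, -0.09, 0.144]
tool_rot: [0.0, 0.414, 0.91, 0.001]
contact_force: [-1.8, 2.3, 9.1]
gripper_width: 0.576
```

```bash
python3 s2.py
```

```text
t 13.92 rot 1.750 z 0.1440 Mz 0.367 F [-1.8  2.3  9.1] M [0.39 0.35 0.37] q7 1.03 tau7 0.293 g 0.576 [ 0.5587 -0.09    0.144 ]
```

The turning torque (Mz) sat near 0.09 N m up to about 1.1 rad, then climbed steadily to 0.37 at 1.75. The joint-7 torque shows the same kink. So the bite came at about 1.1 rad, and the first right position, at about 2.1 rad, is roughly 1.0 rad past it. I'll carry on to that position.

Request:
{"name": "drive_tool", "arguments": {
  "increments": "0 0 -0.0001 -0.05; 0 0 0 -0.05; 0 0 -0.0001 -0.05; 0 0 -0.0001 -0.05; 0 0 0 -0.05; 0 0 -0.0001 -0.05; 0 0 -0.0001 -0.045; 0 0 0 0; 0 0 0 0"
}}

```text
t: 14.67
eef_pos: [0.5589, -0.0899, 0.1436]
tool_rot: [0.0, 0.564, 0.826, 0.001]
contact_force: [-1.1, 2.6, 8.7]
gripper_width: 0.576
```

```bash
python3 s2.py
python3 - <<'E'
from h import *
im=cv2.cvtColor(bot.read_camera("scene"),cv2.COLOR_RGB2BGR)
cv2.imwrite("pics/f1.png",cv2.resize(im[130:235,220:330],None,fx=5.5,fy=5.5,interpolation=cv2.INTER_CUBIC))
im=cv2.cvtColor(bot.read_camera("top"),cv2.COLOR_RGB2BGR)
cv2.imwrite("pics/f2.png",cv2.resize(im[130:240,205:335],None,fx=5,fy=5,interpolation=cv2.INTER_CUBIC))
E
```

```text
t 14.67 rot 2.095 z 0.1436 Mz -0.449 F [-1.1  2.6  8.7] M [ 0.56  0.43 -0.45] q7 0.74 tau7 0.391 g 0.576 [ 0.5589 -0.0899  0.1436]
```

View pics/f1.png

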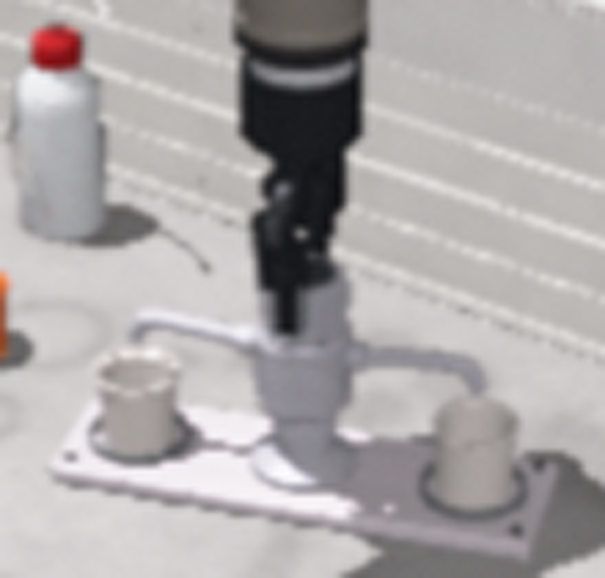

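View pics/f2.png

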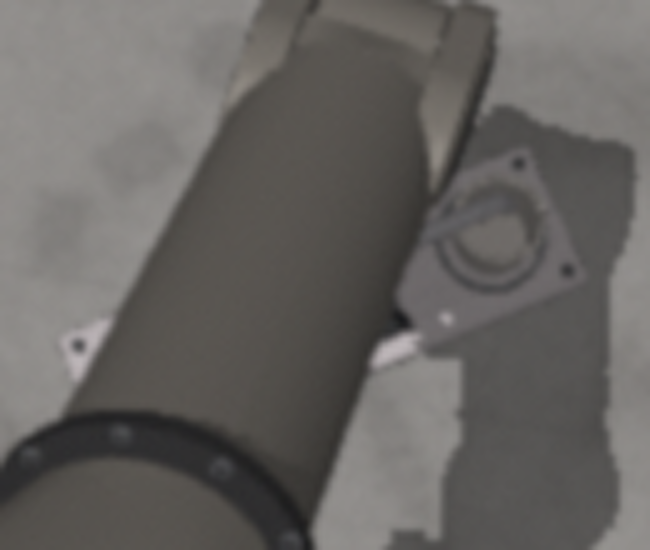

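Request:
{"name": "drive_tool", "arguments": {
  "increments": "0 0 0 0; 0 0 0 0; 0 0 0 0; 0 0 0 0; 0 0 0 0; 0 0 0 0; 0 0 0.01 0; 0 0 0.02 0; 0 0 0.03 0; 0 0 0.03 0; 0 0 0.03 0; 0 0 0 0",
  "grip": 1
}}

```text
t: 15.77
eef_pos: [0.5611, -0.0922, 0.2692]
tool_rot: [0.004, 0.564, 0.826, 0.003]
contact_force: [1.4, -2.0, 0.8]
gripper_width: 0.998
```

Request:
{"name": "drive_tool", "arguments": {
  "increments": "-0.01 0.02 0.01 0; -0.01 0.035 0 0; -0.01 0.038 0 0; -0.01 0.038 0 0; -0.01 0.038 0 0; -0.01 0.038 0 0; -0.01 0.038 0 0; 0 0.038 0 0; 0 0.02 0 0; 0 0 0 0"
}}

```text
t: 16.6
eef_pos: [0.487, 0.2182, 0.2728]
tool_rot: [-0.0, 0.56, 0.828, 0.001]
contact_force: [0.4, -0.3, 0.6]
gripper_width: 0.999
```

```bash
python3 st.py
python3 - <<'E'
from h import *
im=cv2.cvtColor(bot.read_camera("scene"),cv2.COLOR_RGB2BGR)
cv2.imwrite("pics/g1.png",cv2.resize(im[155:240,225:330],None,fx=7,fy=7,interpolation=cv2.INTER_CUBIC))
im=cv2.cvtColor(bot.read_camera("top"),cv2.COLOR_RGB2BGR)
cv2.imwrite("pics/g2.png",cv2.resize(im[150:235,205:335],None,fx=6,fy=6,interpolation=cv2.INTER_CUBIC))
E
```

```text
t 16.6 p [0.487  0.2182 0.2728] jaw 0.38157199272898135 q [-0.9526  0.2358  0.4941  1.8977 -0.1307  1.0382 -0.022 ] F [ 0.4489 -0.331   0.6003] M [-0.0366  0.059  -0.0395] g 0.9985033671929648
```

View pics/g1.png

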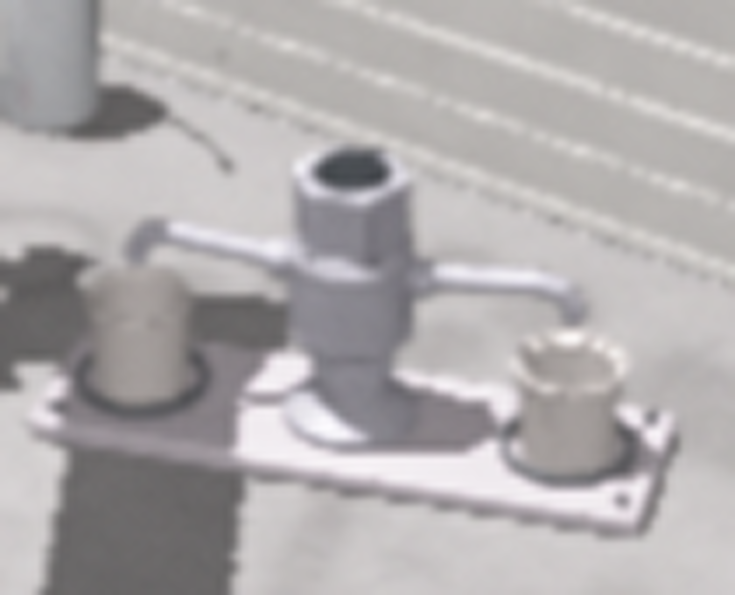

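View pics/g2.png

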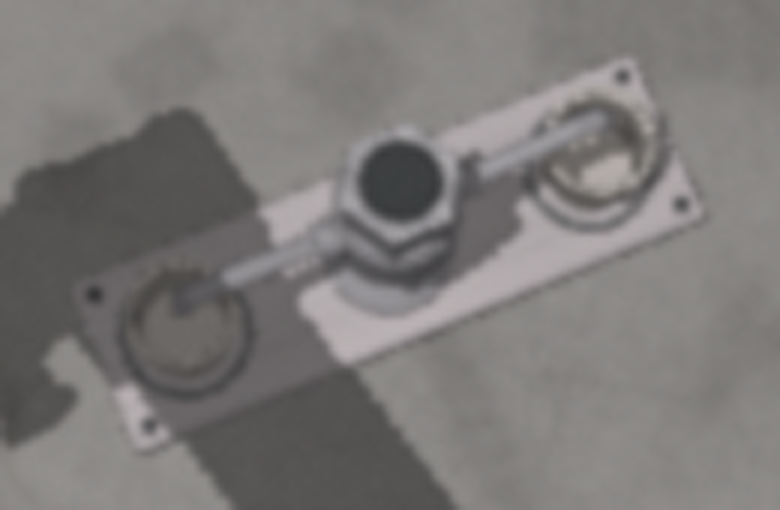

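```bash
python3 - <<'E'
from h import *
c1=lambda p:crop(p,6,(205,150))
for z in(.085,.105):
    s=plane("top",c1([(180,300),(610,120)]),z);d=s[0]-s[1];print(z,s.round(4),"len",np.linalg.norm(d),"yaw",np.arctan2(d[1],d[0]))
print("cups",plane("top",c1([(187,321),(605,146)]),.066), "ring .5179 .0122 / .598,-.192")
E
python3 - <<'E'
from h import *
im=cv2.cvtColor(bot.read_camera("top"),cv2.COLOR_RGB2BGR)
ox,oy,s=205,150,6
def draw(im,n,ox,oy,s,w,h):
    d=cv2.resize(im[oy:oy+h,ox:ox+w],None,fx=s,fy=s,interpolation=cv2.INTER_CUBIC)
    th=np.linspace(0,6.28,120)
    def E(x,y,z,r,col):
        for a in (proj(n,np.c_[x+r*np.cos(th),y+r*np.sin(th),0*th+z])+.5-[ox,oy])*s: cv2.circle(d,tuple(int(v) for v in a),1,col,-1)
    ax=np.array([.558,-.0905]);u=np.array([np.cos(1.944),np.sin(1.944)])
    for k in(1,-1):
        r=ax+k*.11*u;E(*r,.021,.034,(0,255,0));E(*r,.066,.0275,(0,0,255));E(*r,.1,.006,(255,0,0))
    return d
cv2.imwrite("pics/g3.png",draw(im,"top",205,150,6,130,85))
E
```

```text
0.085 [[ 0.5207  0.0132  0.085 ]
 [ 0.6031 -0.1952  0.085 ]] len 0.22410123820691039 yaw 1.9472194117680617
0.105 [[ 0.5166  0.0125  0.105 ]
 [ 0.5977 -0.1926  0.105 ]] len 0.22054915826694324 yaw 1.9472194117680621
cups [[ 0.51419193  0.01066566  0.066     ]
 [ 0.59515726 -0.19457575  0.066     ]] ring .5179 .0122 / .598,-.192
```

View pics/g3.png

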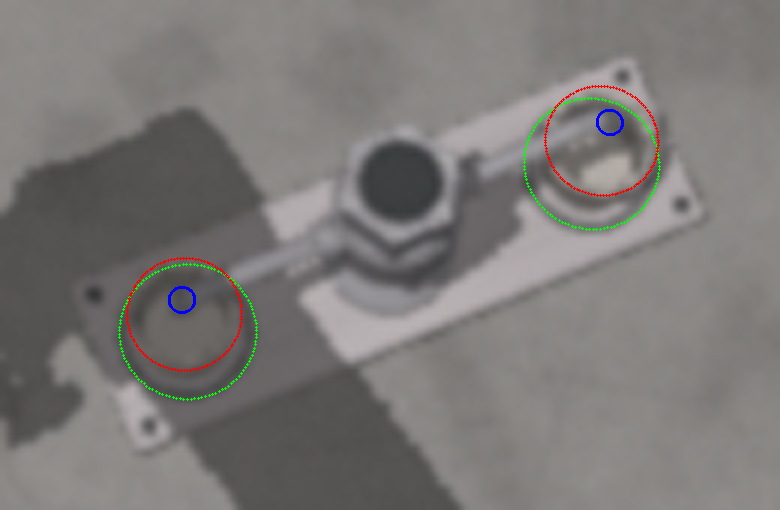

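```bash
python3 -c "
from station import bot
o=bot.get_obs();print(o['t'],abs(o['joint_vel']).max());print(bot.hand_in())"
```

```text
16.75 0.020926852450772585
the job is handed in; nothing more can be done
None
```

I put the loose white cup in the empty ring and screwed the head down onto its seal, with both spouts over the cups. I handed the job in at about 16.8 s; no verdict is reported.

- **Cup:** in the last pictures it stands upright inside its ring, about 4 mm from the centre against the 7.5 mm limit. The camera calibration is good to about 2 mm. The cup already in the stand also looks upright and undisturbed.
- **Contact while placing:** the cup was pressed onto the plate with up to about 37 N vertically (about 38 N in all) for a moment. I backed off before letting go.
- **Head:** I turned it 2.095 rad clockwise. The torque began to climb at about 1.1 rad, which I took as the bite, so it stopped about 1.0 rad past it. That should be roughly 27 N on the seal; I worked this out from the angle and did not measure it.
- **Spouts:** from above they point within about 0.003 rad of the line between the rings.
- **Disagreements:** the two cameras differed by 2 to 6 mm in y, so I used values in between and corrected the cup by about 4 mm before lowering it. With the arm at rest, the wrist torque read the opposite sign from when it was turning (−0.45 N m at the end). I did not explain this, and relied on the readings taken while turning.
- **Robot:** the gripper was open and well clear of everything at the end. The arm never went near the jar or the wooden case, though I did not check their positions again at the end.

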